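# Push the foam roller up the gauge ramp and hold it at the stop

### The arm

A 6-joint arm with a two-finger parallel gripper is mounted at the origin on the work surface. World frame = base frame: x ahead of the robot, y to its left, z up, the work surface at z = 0. Lengths are in m, angles in rad, forces in N, time in s.
With the tool pointing down it reaches from about 0.15 to 0.775 m from the base axis. Payload 6.1 kg.
Tool frame: the origin (TCP) lies midway between the tips of the shut fingers; the grasp point (between the pads) lies 19 mm behind it; y points along the fingers, x is the direction in which the jaws open and shut, and the axes are right-handed (so a half turn about y gives the same grasp; the last joint's range is limited). The gripper opens to 85 mm and grips with 20 to 120 N. Pads are 22 mm wide; open, the fingers measure 114 mm over their backs; the gripper's body (76 mm by 85 mm) begins 54 mm behind the grasp point. The pads swing forward as they close: fully open they stand 13 mm farther back than shut.
Start: joints at [1.145, 0.126, -0.04, 1.405, 0, 1.571], TCP at [0.217, 0.478, 0.231] pointing down, gripper open.
Joint ranges: [-2.72, 2.72], [-0.95, 1.95], [-1.27, 1.35], [-1.78, 2.02], [-1.46, 1.47], [-3.14, 3.14]. Speed limits (rad/s): [2.39, 2.39, 3.01, 3.14, 3.14, 3.14].

### API

Orientations are given as a unit quaternion [x, y, z, w].
In Python, from bench import bot gives the robot as it stands.
- The arm moves only by the tool arm_command, never from a script. Its argument "increments" is a list of rows, each a list of 3 entries, a list of its own where there are three numbers: the opening, from 0 (shut) to 1 (fully open), then the shift along the world's x, y, z each as a share of 0.3 m, from -1 to 1, then the turn about the world's z as a share of 45 degrees, from -1 to 1. In form: [[gripper, [dx, dy, dz], twist], ...]. A call has 1 to 5 rows; each row shifts and turns the pose as measured when the row begins; what a row does not reach is not made up. A row lasts 1/10 s, in which the tool goes at most 50 mm and 8.59 degrees, less where a joint would pass 70% of its speed; a pose out of reach is approached as far as the arm can. A call with a number of a shift or a turn outside -1 to 1 is refused whole. A call with a gripper value outside its range is refused whole. The fingers move at their own pace and stop on an object; "grip_force" is the grip in N (left out, the last holds). Time passes only in rows, so rows that do not move let the fingers close. It gives the time, the measured TCP pose, the force and the opening at its end, in the units of the state.
- bot.read_state(): the state, without advancing time (a new reading comes with each control period).
- bot.capture(name): name is "side" or "top"; returns a dict with "pixels" (400x640x3 uint8, red, green, blue), "depth" (400x640 float32, m along the optical axis (not along the pixel's ray), 0 where there is no reading), "vfov" (degrees; the focal length in pixels is half the picture's height over the tangent of half this angle, whatever the lens; pixels are square), "cx", "cy" (the principal point, pixels), "rvec" (rotation vector, rad) and "tvec" (3), from world to camera coordinates, as OpenCV has them. Camera axes: x right, y down, z forward; pixel columns grow to the right and rows downward; lengths in m; the calibration is good to about 2 mm. A picture is of the moment at which its call begins.
- bot.sign_off(): hands the job in, once; it reports no verdict.
Trained networks look in the newest picture that a camera, given by its name, has taken for a name from the list of things; names that differ only in an ending like _2 or _b are one class to them, and where a whole thing is asked for, a point or a joint stands for the part that bears it (a point fixed in the world has none). Each returns a list of dicts, best first, with "conf" (0 to 1); they miss things now and then, are a little off and sometimes report something else, mostly with a low value. They report only what shows in the picture. A call takes as long as a camera call. They do not tell look-alikes from the thing itself.
- bot.masks_of(camera, thing): "pixels" (400x640 bool, what is visible of it) and "extent" ([left, top, right, bottom] in pixels, round what is visible of it).
- bot.mark_of(camera, thing): "pixel" ([column, row] in pixels: a listed point, or the origin of a listed thing).
The state is a dict: "time_s": time; "joint_positions": joint angles; "qvel": joint speeds; "joint_torque": joint torques, N m; "eef_pos": TCP position; "tcp_rot": TCP orientation; "contact_force": force on the tool from outside, world axes, zero at the start; "moment": the same for the moment, N m; "finger_gap": finger opening in m.
Only numpy, scipy, OpenCV 4.12 (cv2) and the standard library are available. Lean on these libraries where they do the work, as an engineer would, in place of code of your own. Each camera call takes 0.05 s, during which the arm holds its last target. There are 200 camera calls.

### The job

On the white ramp gauge with blue side guides lies a grey foam roller at the foot of the ramp. Push it with the fingers, slowly, up the ramp until it lies fully against the yellow stop, without gripping or lifting it and without letting it run or roll back, and finish while still holding it there with the fingers, for it would roll down again. Leave the other things on the bench where they are.

Things in the scene. Friction and masses are not known exactly. Their poses are not given: they have to be found in the camera images.
- roller: Roller to be pushed: rigid, smooth dark grey foam on a steel core, a solid cylinder 70 mm in diameter, 116 mm long, about 0.35 kg (varies), a steel disc at each end. Origin: its middle, on its axis, 35 mm above what it lies on. Its y axis is the cylinder's axis (across the ramp); x and z turn as it rolls. It starts on the landing, just before the ramp foot. Let go on the ramp, it runs down.
- gauge: Ramp gauge, fixed to the bench, 140 mm wide. Origin: on the bench top, mid width, under the line where landing meets ramp; x level towards the stop, z up. White landing: x -135 mm to 0, top 10 mm above the bench, 4 mm lip at its near end. Blue guides at both sides, inner faces 62 mm left and right of the middle, tops 12 mm above landing and ramp.
- ramp_foot (a point): Foot of the ramp, mid width, on its surface, 10 mm above the bench. x points up along the surface (rising 0.16 rad, about 9 degrees), y across, z square off it. The surface is 180 mm long from here to the stop's face, so the roller's centre is at x = 145 mm, z = 35 mm in this frame when it touches the stop.
- stop_face (a point): Middle of the face of the yellow stop plate at the ramp's upper end, 26 mm above the ramp surface and half-way up the 52 mm high plate; rigid; same axes as the ramp foot.
- sleeve_tall: Bystander: light grey foam ring standing upright beside the ramp, 60 mm across, 75 mm high. Origin: centre of its underside.
- sleeve_short: Bystander: dark grey foam ring standing upright on the ramp's other side, 64 mm across, 45 mm high. Origin: centre of its underside.
- pen_cup: Bystander: blue pen cup, 72 mm across, 98 mm high, pens to 170 mm. Origin: centre of its underside.
- cutter: Bystander: red cutter knife lying flat, about 155 mm long along its y, 14 mm high. Origin: on its underside.
- tweezers: Bystander: steel tweezers lying flat, about 125 mm long along their y, 6 mm high. Origin: on their underside.
- dish: Bystander: closed glass dish, 86 mm across, 16 mm high (a foam chip on top to 20 mm). Origin: centre of its underside.
Things that resemble listed ones, but are neither listed nor needed, are in the scene too. Leave any red look-alike of the roller alone.

How it is judged:
On the way, in this order (a step that is already met when the one before it is completed fails the run):
1. the roller is pushed past the middle of the ramp, in touch with the fingers (x of roller in the frame of ramp_foot above 0.07 m and contact force between roller and the fingers above 0.05 N), for 0.02 s.
2. the roller lies against the stop, held by the fingers (x of roller in the frame of ramp_foot above 0.141 m and contact force between roller and the fingers above 0.2 N), for 0.2 s.
At the end, for the whole second after the job is handed in: The roller lies on the ramp against the yellow stop (centre within 4 mm of its place there, along the ramp and off its surface), square to it within 0.06 rad, at rest, and the fingers still press on it (more than 0.2 N) (all of step 2 and x of roller in the frame of ramp_foot below 0.149 m and z of roller in the frame of ramp_foot between 0.031 and 0.039 m and angle between the y axis of roller and the y axis of ramp_foot, either way round below 0.06 rad and linear speed of roller below 0.02 m/s); the arm keeps its last pose, push and grip.
It fails at once if the roller is lifted more than 8 mm off the landing or the ramp (z of roller in the frame of ramp_foot above 0.043 m and z of roller in the frame of gauge above 0.053 m).
It fails at once if the roller is taken between the fingers (grasp point inside it) in place of being pushed (distance between the grasp point and roller below 0.03 m and contact force between roller and the fingers above 0.3 N).
It fails at once if the roller runs or rolls back freely (faster than 0.3 m/s) (linear speed of roller above 0.3 m/s).
It fails at once if the roller leaves the gauge over the near lip or a side (x of roller in the frame of gauge below -0.12 m or y of roller in the frame of gauge above 0.02 m or y of roller in the frame of gauge below -0.02 m).
It fails at once if a bystander is moved more than 15 mm (distance of any of sleeve_tall, sleeve_short, pen_cup, cutter, tweezers, dish from where it was at the start of the episode above 0.015 m).
It also fails if it takes over 35 s, if anything falls off the work surface, if the arm or the gripper's body presses on something with over 40 N, if the wrist force passes 120 N, or if a joint passes its speed limit or range.

## Working session

There is one attempt and no reset: what is moved stays moved. The work goes in short steps, Python scripts to look and compute and a tool call to move; the robot and the scene stay as the last step left them, time stands still between calls to the robot, and variables do not carry over. Pictures are saved under pics/ and viewed, about 8 in all and at most 12, crops included, and the job is handed in when it is done.

Besides the shell and the picture viewer there is one more tool, called after "Call:" by a JSON object that holds its "method" and its "body". arm_command: Moves the arm, as the interface text tells. Shift numbers are shares of 0.3 m and turn numbers shares of 45 degrees, none past 1 either way. Its arguments: {"type":"object","properties":{"increments":{"type":"array","items":{"type":"array"}},"grip_force":{"type":"number"}},"required":["increments"]}

```bash
mkdir -p pics; cat > h.py <<'E'
import numpy as np, cv2
from bench import bot
def cam(n):
    c=bot.capture(n); R=cv2.Rodrigues(np.array(c["rvec"],float))[0]; t=np.array(c["tvec"],float).ravel()
    f=200/np.tan(np.radians(c["vfov"])/2); return c,R,t,f
def cloud(C):
    c,R,t,f=C; d=c["depth"]; v,u=np.mgrid[:400,:640]
    p=np.stack([(u-c["cx"])/f*d,(v-c["cy"])/f*d,d],-1); w=(p-t)@R; w[d==0]=np.nan; return w
def proj(C,P):
    c,R,t,f=C; q=np.atleast_2d(P)@R.T+t; return q[:,:2]/q[:,2:]*f+[c["cx"],c["cy"]]
E
python3 - <<'E'
from h import *
s=bot.read_state(); print({k:np.round(v,3) for k,v in s.items()})
for n in ("top","side"):
    C=cam(n); W=cloud(C); cv2.imwrite(f"pics/{n}0.png",C[0]["pixels"][:,:,::-1]); np.save(n+"W.npy",W)
    print(n,"campos",-C[1].T@C[2])
    for th in ("roller","gauge","sleeve_tall","sleeve_short","pen_cup"):
        for m in bot.masks_of(n,th)[:3]: 
            P=W[m["pixels"]]; P=P[np.isfinite(P[:,0])]
            print(n,th,round(m["conf"],2),m["extent"],np.round(np.median(P,0),3) if len(P) else 0, np.round(np.percentile(P,[2,98],axis=0),3).tolist() if len(P) else 0)
    for th in ("ramp_foot","stop_face","roller","gauge"):
        for m in bot.mark_of(n,th)[:2]:
            u,v=np.round(m["pixel"]).astype(int); print(n,th,round(m["conf"],2),m["pixel"],np.round(W[v,u],3))
E
```

```text
{'time_s': np.float64(0.0), 'joint_positions': array([ 1.145,  0.126, -0.041,  1.405,  0.   ,  1.571]), 'qvel': array([-0.   ,  0.001,  0.001, -0.   , -0.   , -0.   ]), 'joint_torque': array([ 1.0000e-03, -4.3592e+01,  3.5293e+01,  1.7000e-02, -0.0000e+00,
       -0.0000e+00]), 'eef_pos': array([0.217, 0.478, 0.231]), 'tcp_rot': array([ 0.595,  0.383, -0.384, -0.594]), 'contact_force': array([-1.199,  0.237,  0.207]), 'moment': array([ 0.043,  0.026, -0.002]), 'finger_gap': np.float64(0.085)}
top campos [ 0.38453063 -0.03149187  1.22625018]
top roller 0.87 [222.9, 259.1, 261.2, 304.6] [0.314 0.153 0.065] [[0.257, 0.112, 0.036], [0.372, 0.2, 0.073]]
top roller 0.65 [277.9, 197.0, 318.6, 228.3] [ 0.516 -0.011  0.075] [[0.48, -0.067, 0.051], [0.555, 0.046, 0.083]]
top roller 0.56 [219.7, 202.7, 244.1, 242.2] [0.496 0.186 0.064] [[0.44, 0.159, 0.001], [0.552, 0.224, 0.073]]
top gauge 0.77 [270.5, 138.5, 342.9, 252.8] [ 0.621 -0.035  0.023] [[0.428, -0.122, 0.007], [0.738, 0.062, 0.091]]
top sleeve_tall 0.8 [247.2, 160.3, 269.9, 183.6] [0.643 0.109 0.073] [[0.617, 0.082, 0.011], [0.673, 0
[... 1367 characters left out ...]
.675, 0.128, 0.077]]
side sleeve_short 0.65 [351.1, 242.2, 371.1, 271.6] [ 0.599 -0.221  0.034] [[0.568, -0.24, 0.0], [0.638, -0.178, 0.048]]
side pen_cup 0.95 [343.0, 107.0, 362.4, 152.0] [0.699 0.378 0.075] [[0.665, 0.361, 0.0], [0.743, 0.625, 0.156]]
side ramp_foot 0.92 [332.3, 219.2] [ 0.544 -0.067  0.051]
side ramp_foot 0.51 [389.7, 209.8] [ 0.718 -0.097  0.091]
side stop_face 0.93 [386.7, 209.5] [ 0.73  -0.035  0.038]
side stop_face 0.23 [394.6, 336.2] [ 0.63  -0.494  0.016]
side roller 0.97 [305.5, 180.2] [0.492 0.156 0.045]
side roller 0.84 [323.9, 211.3] [ 0.521 -0.053  0.075]
side gauge 0.76 [334.9, 221.2] [ 0.561 -0.033  0.012]
side gauge 0.69 [300.1, 362.9] [ 0.386 -0.525  0.004]
```

View pics/top0.png

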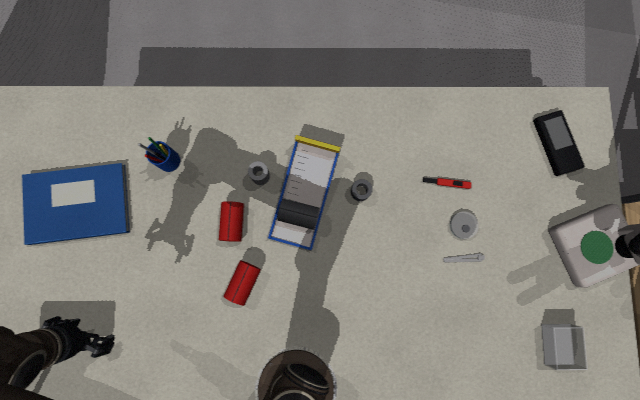

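View pics/side0.png

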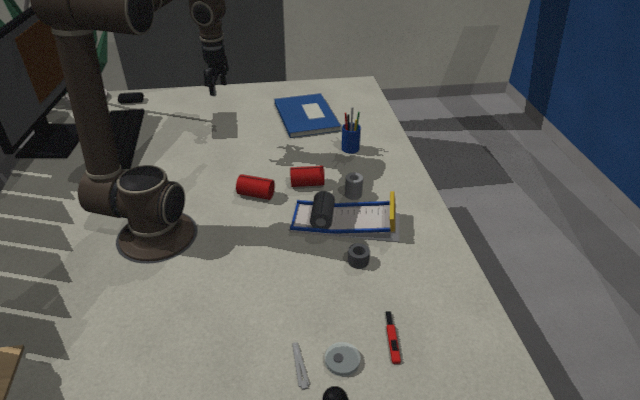

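Top view: the gauge runs from the blue lip at (290,245) to the yellow stop at (318,143), with the grey roller at (297,212). The red look-alikes at (231,221) and (242,283) are well clear of the path. Side view agrees, with the roller at (322,210) and the stop at (392,207).

```bash
cat > fit.py <<'E'
from h import *
from scipy.spatial.transform import Rotation as Ro
def fit(n,W,img):
    hsv=cv2.cvtColor(img,cv2.COLOR_BGR2HSV)
    box=(W[...,0]>.4)&(W[...,0]<.8)&(W[...,1]>-.16)&(W[...,1]<.1)&(W[...,2]>.004)
    bl=box&(hsv[...,0]>100)&(hsv[...,0]<130)&(hsv[...,1]>150)
    ye=box&(hsv[...,0]>20)&(hsv[...,0]<35)&(hsv[...,1]>120)
    r=cv2.minAreaRect(W[bl][:,:2].astype(np.float32)); print(n,"blue",bl.sum(),r)
    Y=W[ye]; c=Y.mean(0); _,_,V=np.linalg.svd(Y[:,:2]-c[:2],full_matrices=False)
    print("yellow",ye.sum(),c,"yaw",np.degrees(np.arctan2(V[0,1],V[0,0])),Y.min(0),Y.max(0))
if __name__=="__main__":
    for n in("top","side"): fit(n,np.load(n+"W.npy"),cv2.imread(f"pics/{n}0.png"))
    print(Ro.from_quat(bot.read_state()["tcp_rot"]).as_matrix().round(3))
    # roller + top: points with z>.06 near it
    for n in("top","side"):
        W=np.load(n+"W.npy"); img=cv2.imread(f"pics/{n}0.png")
        m=(abs(W[...,0]-.52)<.07)&(abs(W[...,1]+.01)<.09)&(W[...,2]>.055)&(img.max(-1)<110)
        P=W[m]; r=cv2.minAreaRect(P[:,:2].astype(np.float32)); print(n,"roller",m.sum(),r,P[:,2].max())
E
python3 fit.py
```

```text
top blue 470 ((0.5770939588546753, -0.02559259533882141), (0.1382293999195099, 0.3092307150363922), 74.0226821899414)
yellow 297 [ 0.7264626  -0.0693004   0.08362358] yaw 74.05116321872546 [ 0.70365217 -0.1372037   0.04058725] [ 0.75057992 -0.00241311  0.09641291]
side blue 537 ((0.5798323154449463, -0.028041377663612366), (0.15131975710391998, 0.3079068660736084), 73.77360534667969)
yellow 185 [ 0.72577806 -0.09331932  0.0843563 ] yaw -103.97308611532623 [ 0.70774031 -0.14148747  0.04389597] [ 0.75197505 -0.00404059  0.0968032 ]
[[ 0.413  0.    -0.911]
 [ 0.911 -0.     0.413]
 [-0.    -1.    -0.   ]]
top roller 853 ((0.5184277892112732, -0.011495344340801239), (0.1168612465262413, 0.06775064021348953), 74.9172134399414) 0.08668233986930544
side roller 572 ((0.5224937796592712, -0.01418083906173706), (0.122870534658432, 0.06646592170000076), 74.02499389648438) 0.08607588421748244
```

Call:
{"method": "arm_command", "body": {"increments": [[0.5,[0.074,-0.148,0],0.187],[0.5,[0.074,-0.148,0],0],[0.5,[0.074,-0.148,0],0],[0.5,[0.074,-0.148,0],0],[0.5,[0.074,-0.148,0],0]]}}

```text
time_s: 1.5
eef_pos: [0.3267, 0.2567, 0.2298]
tcp_rot: [-0.562, -0.43, 0.429, 0.562]
contact_force: [1.1, 0.5, 0.3]
finger_gap: 0.0426
```

Call:
{"method": "arm_command", "body": {"increments": [[0.5,[0.074,-0.148,0],0],[0.5,[0.074,-0.148,0],0],[0.5,[0.074,-0.148,0],0],[0.5,[0.074,-0.148,0],0],[0.5,[0.074,-0.148,0],0]]}}

```text
time_s: 2.0
eef_pos: [0.4368, 0.0318, 0.2314]
tcp_rot: [0.562, 0.432, -0.428, -0.561]
contact_force: [0.6, -0.1, 0.8]
finger_gap: 0.0425
```

Call:
{"method": "arm_command", "body": {"increments": [[0.5,[0.05,-0.073,0],-0.025],[0.5,[0,0,-0.15],0],[0.5,[0,0,-0.15],0],[0.5,[0,0,-0.15],0],[0.5,[0,0,0],0]]}}

```text
time_s: 2.5
eef_pos: [0.4552, 0.0016, 0.0942]
tcp_rot: [0.571, 0.424, -0.417, -0.566]
contact_force: [-0.7, 0.2, -0.7]
finger_gap: 0.0426
```

```bash
python3 - <<'E'
from h import *
a=[]
for n in("top","side"):
    C=cam(n); W=cloud(C); img=C[0]["pixels"][:,:,::-1]; np.save(n+"W1.npy",W); cv2.imwrite(f"pics/{n}1_full.png",img)
    u,v=proj(C,[.52,-.01,.06])[0].astype(int); a.append(cv2.resize(img[v-55:v+55,u-65:u+65],None,fx=3,fy=3,interpolation=cv2.INTER_CUBIC))
cv2.imwrite("pics/a1.png",np.hstack(a))
s=bot.read_state(); p=s["eef_pos"]; o=np.array([.5575,-.0207]); u=np.array([.9613,-.2756]); n=np.array([.2756,.9613])
print(p,(p[:2]-o)@u,(p[:2]-o)@n)
E
```

```text
[0.45935961 0.00192887 0.10015938] -0.10057887603097075 -0.005294362296625594
```

View pics/a1.png

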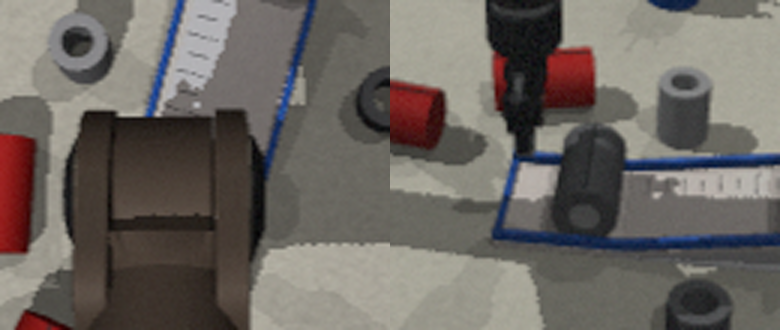

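The side view shows the fingers above the landing, behind the roller (centre about (590,185) in the crop). The arm hides this area in the top view. I'll descend now.

Call:
{"method": "arm_command", "body": {"increments": [[0.5,[-0.011,0.021,-0.08],0.02],[0.5,[0,0,-0.08],0],[0.5,[0,0,-0.04],0],[0.5,[0,0,0],0]]}}

```text
time_s: 3.0
eef_pos: [0.4652, 0.0093, 0.0512]
tcp_rot: [0.572, 0.437, -0.414, -0.556]
contact_force: [-0.3, -0.3, 0.3]
finger_gap: 0.0428
```

```bash
cat >> h.py <<'E'
O=np.array([.5575,-.0207]); U=np.array([.9613,-.2756]); N=np.array([.2756,.9613])
def st():
    s=bot.read_state(); p=s["eef_pos"]; q=s["tcp_rot"]; f=s["contact_force"]
    print("t",s["time_s"],"z",p[2].round(4),"gx,gy",((p[:2]-O)@U).round(4),((p[:2]-O)@N).round(4),"yaw",np.degrees(2*np.arctan2(abs(q[1]),abs(q[0]))).round(2),"f",(f[:2]@U).round(2),(f[:2]@N).round(2),f[2].round(2))
def look(name):
    C=cam("side"); img=C[0]["pixels"][:,:,::-1]; W=cloud(C)
    u,v=proj(C,[.58,-.03,.05])[0].astype(int); cv2.imwrite(f"pics/{name}.png",cv2.resize(img[v-50:v+50,u-70:u+70],None,fx=5,fy=5,interpolation=cv2.INTER_CUBIC))
    # near end disc + top of the roller: dark points in the gauge's width, clear of the gripper
    g=np.stack([(W[...,:2]-O)@U,(W[...,:2]-O)@N],-1)
    for m in bot.masks_of("side","roller"):
        P=g[m["pixels"]]; z=W[m["pixels"]][:,2]; k=np.abs(P[:,1])<.075
        if k.mean()>.7: print("roller",round(m["conf"],2),"gx",np.percentile(P[k,0],[3,50,97]).round(4),"gy",np.percentile(P[k,1],[3,97]).round(3),"z",np.percentile(z[k],[3,97]).round(3))
    for m in bot.mark_of("side","roller"):
        # ray met with the roller-centre line z = .045 (landing) or ramp height
        c,R,t,f=C; d=R.T@np.array([(m["pixel"][0]-c["cx"])/f,(m["pixel"][1]-c["cy"])/f,1]); o=-R.T@t
        gx=0
        for _ in range(20):
            zc=.045 if gx<-.0056 else .01+.0346+(gx+.0056)*np.tan(.16)
            p=o+d*(zc-o[2])/d[2]; gx=(p[:2]-O)@U
        if abs((p[:2]-O)@N)<.05: print("mark",round(m["conf"],2),gx.round(4),((p[:2]-O)@N).round(4))
E
python3 -c "
from h import *
look('s2'); st()"
```

```text
roller 0.85 gx [-0.0661 -0.0334 -0.0031] gy [-0.062  0.049] z [0.023 0.082]
mark 0.77 -0.0309 -0.008
t 3.15 z 0.0521 gx,gy -0.0963 0.0035 yaw 74.78 f -0.54 0.22 0.37
```

View pics/s2.png

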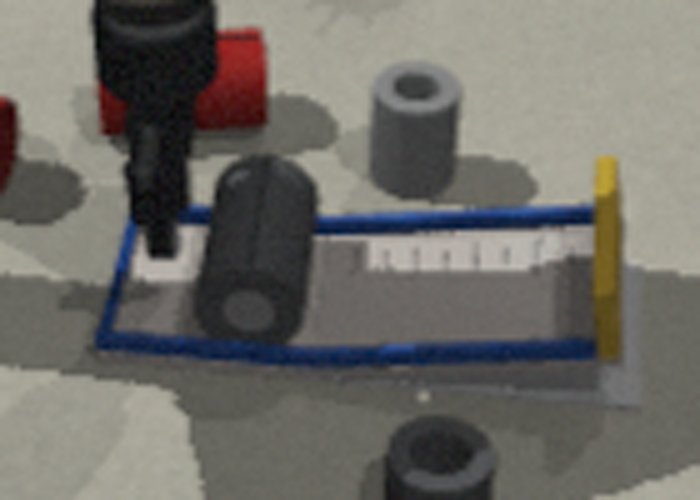

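The fingertips (160,250) are clear behind the roller (255,250), and the path to the yellow stop (607,260) is free. I'll go lower to reach the roller's centre height.

Call:
{"method": "arm_command", "body": {"increments": [[0.5,[-0.013,0.004,-0.05],0],[0.5,[0,0,-0.02],0],[0.5,[0,0,0],0]]}}

```text
time_s: 3.45
eef_pos: [0.4649, 0.0103, 0.0346]
tcp_rot: [0.574, 0.44, -0.412, -0.555]
contact_force: [-0.2, -0.4, 0.4]
finger_gap: 0.0427
```

```bash
python3 -c "
from h import *
st()
for i in range(3): bot.capture('side'); st()"
```

```text
t 3.45 z 0.0346 gx,gy -0.0976 0.0043 yaw 74.87 f -0.08 -0.44 0.35
t 3.5 z 0.0349 gx,gy -0.0975 0.0044 yaw 74.88 f 0.02 -0.09 -0.65
t 3.55 z 0.035 gx,gy -0.0974 0.0044 yaw 74.88 f 0.63 -0.33 0.27
t 3.6 z 0.035 gx,gy -0.0974 0.0044 yaw 74.88 f -0.21 -0.17 0.66
```

Call:
{"method": "arm_command", "body": {"increments": [[0.5,[0.018,-0.008,0],-0.01],[0.5,[0.018,-0.008,0],0],[0.5,[0.018,-0.006,0],0],[0.5,[0.018,-0.005,0],0],[0.5,[0.018,-0.005,0],0]]}}

```text
time_s: 4.1
eef_pos: [0.4952, -0.0002, 0.0363]
tcp_rot: [0.577, 0.438, -0.408, -0.556]
contact_force: [0.2, -0.3, 0.1]
finger_gap: 0.0425
```

```bash
python3 -c "
from h import *
from scipy.spatial.transform import Rotation as Ro
st(); look('s3'); st(); print(Ro.from_quat(bot.read_state()['tcp_rot']).as_matrix().round(3))"
```

```text
t 4.1 z 0.0363 gx,gy -0.0656 0.0026 yaw 74.41 f 0.29 -0.18 0.14
roller 0.67 gx [-0.047  -0.0139  0.017 ] gy [-0.062  0.051] z [0.023 0.082]
mark 0.91 -0.0093 -0.0071
t 4.25 z 0.0361 gx,gy -0.0659 0.0026 yaw 74.4 f -0.88 -0.5 0.38
[[ 0.283  0.05  -0.958]
 [ 0.959  0.001  0.284]
 [ 0.016 -0.999 -0.048]]
```

Call:
{"method": "arm_command", "body": {"increments": [[0.5,[0.018,-0.006,0],0],[0.5,[0.018,-0.006,0],0],[0.5,[0.018,-0.006,0.001],0],[0.5,[0.018,-0.006,0.001],0],[0.5,[0.018,-0.006,0.001],0]]}}

```text
time_s: 4.75
eef_pos: [0.5224, -0.0094, 0.0367]
tcp_rot: [0.576, 0.437, -0.409, -0.556]
contact_force: [-1.4, 0.3, 0.3]
finger_gap: 0.0426
```

```bash
python3 -c "
from h import *
st(); look('s4'); st()"
```

```text
t 4.75 z 0.0367 gx,gy -0.0368 0.0012 yaw 74.43 f -1.43 -0.11 0.31
mark 0.8 0.0182 -0.0111
mark 0.19 0.0068 -0.0493
t 4.9 z 0.0367 gx,gy -0.0367 0.0012 yaw 74.41 f 0.75 -0.19 0.03
```

View pics/s4.png

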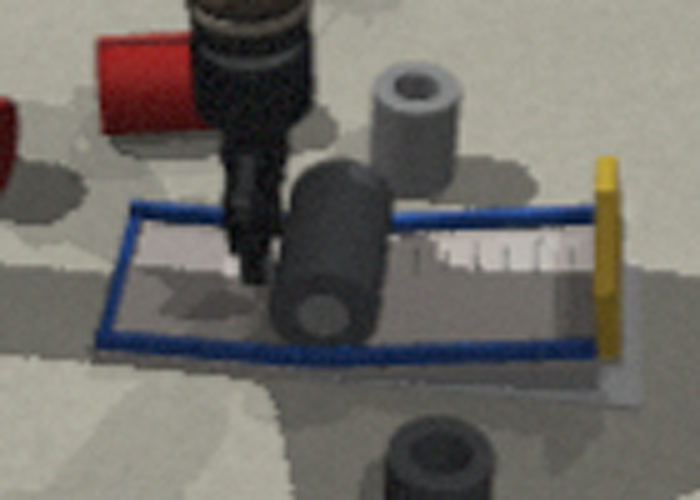

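The fingers (255,270) press on the roller (335,250), which has just started up the ramp and lies square. I'll continue with a gentle rise.

Call:
{"method": "arm_command", "body": {"increments": [[0.5,[0.019,-0.006,0.003],0],[0.5,[0.019,-0.006,0.003],0],[0.5,[0.019,-0.006,0.003],0],[0.5,[0.019,-0.006,0.003],0],[0.5,[0.019,-0.006,0.003],0]]}}

```text
time_s: 5.4
eef_pos: [0.552, -0.0188, 0.0414]
tcp_rot: [0.576, 0.437, -0.41, -0.557]
contact_force: [-0.9, -0.3, -0.1]
finger_gap: 0.0426
```

Call:
{"method": "arm_command", "body": {"increments": [[0.5,[0.019,-0.006,0.003],0],[0.5,[0.019,-0.006,0.003],0],[0.5,[0.019,-0.006,0.003],0],[0.5,[0.019,-0.006,0.003],0],[0.5,[0.019,-0.006,0.003],0]]}}

```text
time_s: 5.9
eef_pos: [0.5834, -0.0288, 0.0462]
tcp_rot: [0.576, 0.437, -0.409, -0.557]
contact_force: [-0.9, 1.2, 0.6]
finger_gap: 0.0428
```

```bash
python3 -c "
from h import *
st(); look('s5'); st()"
```

```text
t 5.9 z 0.0462 gx,gy 0.0271 -0.0007 yaw 74.41 f -1.2 0.87 0.59
roller 0.78 gx [0.0446 0.0758 0.1077] gy [-0.062  0.05 ] z [0.037 0.094]
mark 0.72 0.0851 -0.0122
t 6.05 z 0.0462 gx,gy 0.0272 -0.0006 yaw 74.41 f -0.02 0.07 0.45
```

View pics/s5.png

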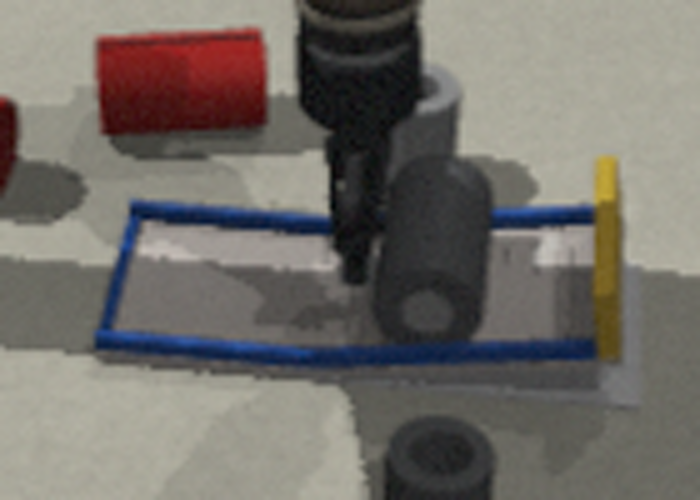

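Roller at (430,250), square, past the ramp's middle; fingers (355,255) still touching. About 62 mm to go.

Call:
{"method": "arm_command", "body": {"increments": [[0.5,[0.019,-0.0055,0.002],0],[0.5,[0.019,-0.0055,0.002],0],[0.5,[0.019,-0.0055,0.002],0],[0.5,[0.019,-0.0055,0.002],0],[0.5,[0.019,-0.0055,0.002],0]]}}

```text
time_s: 6.55
eef_pos: [0.6128, -0.0373, 0.0493]
tcp_rot: [0.575, 0.437, -0.41, -0.557]
contact_force: [-0.8, -0.5, 0.9]
finger_gap: 0.0428
```

Call:
{"method": "arm_command", "body": {"increments": [[0.5,[0.019,-0.0055,0.002],0],[0.5,[0.019,-0.0055,0.002],0],[0.5,[0.016,-0.0045,0.001],0]]}}

```text
time_s: 6.85
eef_pos: [0.6309, -0.0425, 0.0509]
tcp_rot: [0.576, 0.437, -0.41, -0.557]
contact_force: [-1.6, -0.3, 1.0]
finger_gap: 0.0426
```

```bash
python3 -c "
from h import *
st(); look('s6'); st()"
```

```text
t 6.85 z 0.0509 gx,gy 0.0765 -0.0008 yaw 74.42 f -1.45 -0.73 0.96
roller 0.94 gx [0.0933 0.1247 0.157 ] gy [-0.063  0.051] z [0.046 0.102]
mark 0.95 0.125 -0.0112
t 7.0 z 0.0508 gx,gy 0.0763 -0.0008 yaw 74.41 f -0.55 -0.42 0.6
```

Call:
{"method": "arm_command", "body": {"increments": [[0.5,[0.01,-0.003,0.001],0],[0.5,[0.01,-0.003,0.001],0],[0.5,[0.01,-0.003,0.001],0],[0.5,[0.008,-0.0025,0.001],0]]}}

```text
time_s: 7.4
eef_pos: [0.6417, -0.0459, 0.0519]
tcp_rot: [0.575, 0.437, -0.41, -0.557]
contact_force: [-0.7, -0.1, 1.4]
finger_gap: 0.0424
```

```bash
python3 -c "
from h import *
st(); look('s7'); st()"
```

```text
t 7.4 z 0.0519 gx,gy 0.0879 -0.001 yaw 74.42 f -0.68 -0.29 1.39
roller 0.72 gx [0.1048 0.1358 0.1683] gy [-0.063  0.048] z [0.047 0.104]
roller 0.24 gx [0.0077 0.0712 0.1935] gy [-0.071  0.065] z [0.008 0.092]
mark 0.72 0.1415 -0.0083
t 7.55 z 0.0519 gx,gy 0.088 -0.001 yaw 74.42 f -1.34 0.38 -0.21
```

Roughly 2 mm remain. I'll use small steps until the force rises.

Call:
{"method": "arm_command", "body": {"increments": [[0.5,[0.007,-0.002,0],0],[0.5,[0.007,-0.002,0],0]]}}

```text
time_s: 7.75
eef_pos: [0.6458, -0.047, 0.0519]
tcp_rot: [0.575, 0.437, -0.41, -0.557]
contact_force: [-0.7, -0.5, 0.2]
finger_gap: 0.0429
```

Call:
{"method": "arm_command", "body": {"increments": [[0.5,[0.007,-0.002,0],0],[0.5,[0.007,-0.002,0],0]]}}

```text
time_s: 7.95
eef_pos: [0.6466, -0.0475, 0.0512]
tcp_rot: [0.573, 0.435, -0.412, -0.559]
contact_force: [-10.5, 2.8, 5.4]
finger_gap: 0.043
```

```bash
python3 -c "
from h import *
st(); look('s8'); st(); 
for i in range(4): bot.capture('side')
st()"
```

```text
t 7.95 z 0.0512 gx,gy 0.093 -0.0012 yaw 74.46 f -10.82 -0.21 5.45
roller 0.97 gx [0.1114 0.1406 0.1702] gy [-0.063  0.048] z [0.048 0.104]
mark 0.84 0.1515 -0.001
t 8.1 z 0.0511 gx,gy 0.093 -0.0012 yaw 74.46 f -8.37 -0.62 4.7
t 8.3 z 0.0511 gx,gy 0.093 -0.0011 yaw 74.47 f -7.29 -0.84 4.13
```

View pics/s8.png

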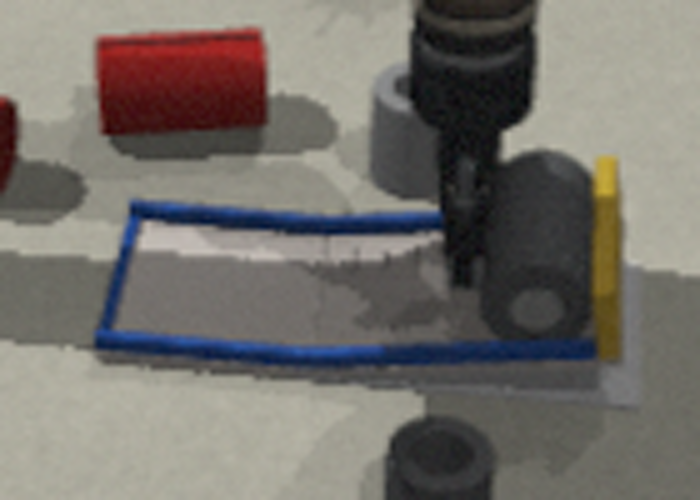

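The roller (540,250) lies square against the yellow stop (607,260), with the fingers (465,250) on it. The force has been falling, so I'll check that it settles.

```bash
python3 -c "
from h import *
for k in range(3):
    for i in range(6): bot.capture('side')
    st()"
```

```text
t 8.6 z 0.0511 gx,gy 0.093 -0.0012 yaw 74.46 f -8.48 0.04 3.92
t 8.9 z 0.0511 gx,gy 0.093 -0.0012 yaw 74.46 f -8.15 -1.07 3.5
t 9.2 z 0.0511 gx,gy 0.093 -0.0012 yaw 74.46 f -8.21 -0.02 3.38
```

The force is steady at about 8 N, so I'm handing in.

```bash
python3 -c "
from bench import bot
print(bot.sign_off())"
```

```text
the job is handed in; nothing more can be done
None
```

I pushed the roller up the ramp with the half-open fingers, at about 6 cm/s or less. It now lies against the yellow stop, with the fingers still holding it there. I handed the job in at about 9.2 s of the 35 s allowed; no verdict was reported.

- **Hold:** the push was steady at about 8 N for the last 0.6 s, and the arm did not move in that time.
- **Position:** the last picture shows the roller square against the stop. My position estimates for its centre were 141 mm (mask) and 151 mm (mark) along the gauge. They disagree by about 10 mm around the expected 138 mm, so neither confirms the 4 mm tolerance. I relied on the sudden force rise and the picture instead.
- **Other things:** the fingers' path kept clear of the other things. In the last side view the two rings and the red look-alike in view stood where they had been. I did not re-measure the pen cup, cutter, tweezers or dish.
- **Tool tilt:** the tool leaned by about 0.05 rad during the push, which did no visible harm.

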